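# Build two marquetry pressing stacks

## Robot

A 6-joint arm with a two-finger parallel gripper is mounted at the origin on the work surface. World frame = base frame: x ahead of the robot, y to its left, z up, the work surface at z = 0. Lengths are in mm, angles in rad, forces in N, time in s.
With the tool pointing down it reaches from about 425 to 925 mm from the base axis. Payload 12.5 kg.
Tool frame: the origin (TCP) lies where the fingers leave the gripper's body, on its centre line; the fingertips stand 73 mm ahead of it and the grasp point (between the pads) lies 54 mm ahead of it; z points along the fingers, x is the direction in which the jaws open and shut, and the axes are right-handed (so a half turn about z gives the same grasp; the last joint's range is limited). The gripper opens to 85 mm and grips with 20 to 120 N. Pads are 22 mm wide; open, the fingers measure 114 mm over their backs; the gripper's body (76 mm by 85 mm) begins 54 mm behind the grasp point. The pads swing forward as they close: fully open they stand 13 mm farther back than shut.
Start: joints at [1.081, 0.491, 1.559, -0, 1.092, -0.106], TCP at [234.01, 579.548, 303.927] pointing down, gripper open.
Joint ranges: [-3.1, 3.1], [-0.84, 2.19], [0.05, 2.79], [-1.13, 4.28], [0.06, 2.93], [-2.69, 2.69]. Speed limits (rad/s): [2.22, 2.22, 2.79, 3.14, 3.14, 3.14].

## Interface

Orientations are given as a 3x3 rotation matrix whose columns are the frame's x, y, z axes.
In Python, from cell import readout, camera, order gives the robot as it stands. The module is installed in compiled form; this text tells all that it offers.
- The arm moves only by the tool servo_tool, never from a script. Its argument "moves" is one flat list of numbers, 5 for each row, row after row: the shift along the world's x, y, z in units of 30 mm (1.0 is 30 mm), then the turn about the world's z in units of 8 degrees (1.0 is 8 degrees), then the opening in per cent of the stroke, from 0 (shut) to 100 (fully open). In form: [x, y, z, twist, fingers, x, y, z, twist, fingers, ...]. A call has 1 to 20 rows; each row is the pose to reach, as a shift and turn from the pose commanded when the call began; what a row does not reach only later rows make up. A row lasts 1/8 s, in which the tool goes at most 62.5 mm and 10.7 degrees, less where a joint would pass 70% of its speed; a pose out of reach is approached as far as the arm can. A call with a gripper value outside its range is refused whole. The fingers move at their own pace and stop on an object; the grip force is fixed at half the most. Time passes only in rows, so rows that repeat a pose let the fingers close. It gives the time, the measured TCP pose, the force and the opening at its end, in the units of the state.
- readout.sense(): the state, without advancing time (a new reading comes with each control period).
- camera(name): name is "side" or "top"; returns a dict with "image" (420x560x3 uint8, blue, green, red), "depth" (420x560 float32, mm along the optical axis (not along the pixel's ray), 0 where there is no reading), "intrinsics" (3x3 intrinsics, pixels), "k1" (the pictures are not rectified: a ray, as slopes to the right and down, at radius r is drawn at 1 + k1 r^2 times it, then the intrinsics apply), "camera_from_world" (4x4, takes a point from world to camera coordinates). Camera axes: x right, y down, z forward; pixel columns grow to the right and rows downward; lengths in mm; the calibration is good to about 2 mm. A picture is of the moment at which its call begins.
- order.job_done(): hands the job in, once; it reports no verdict.
The state is a dict: "time": time; "qpos": joint angles; "joint_vel": joint speeds; "tau": joint torques, N m; "position": TCP position; "orientation": TCP orientation; "force": force on the tool from outside, world axes, zero at the start; "ft_torque": the same for the moment, N m; "width": opening from 0.0 (shut) to 1.0 (fully open).
Only numpy, scipy, OpenCV 4.12 (cv2) and the standard library are available. Lean on these libraries where they do the work, as an engineer would, in place of code of your own. Each camera call takes 0.05 s, during which the arm holds its last target.

## Task

Build the two pressing stacks on the marquetry table: first lay both sycamore pieces on the press boards of their own shape, the rectangular plaque on the oblong board and the round one on the round board; only when both lie there, cover the plaque with the notched wooden caul and the roundel with the knobbed round block, and last of all stand the steel weight on the caul. Centre each piece on the one beneath, with plaque and caul squared up lengthwise with the oblong board, set things down rather than drop them, and leave the dish, the awl and the tweezers where they lie.

Things in the scene. Friction and masses are not known exactly. Their poses are not given: they have to be found in the camera images.
- oblong_board: oblong plywood press board fixed to the table, 120 long (its x) x 80 wide (its y) x 18 mm thick, small dark steel dots in its four corners. Origin at the centre of its underside (table level, z = 0), z up, so its top is 18 mm above the origin. Its place and yaw change at each start.
- round_board: round plywood press board fixed to the table, 94 mm in diameter, 18 mm thick, four small dark steel dots near its rim. Origin at the centre of its underside, z up; top 18 mm above the origin.
- plaque: loose pale sycamore sample plaque, a rectangular block 90 long (its x) x 50 wide (its y) x 16 mm thick, with a dark inlaid border line and a row of five dark inlaid dots on its top. Origin at the centre of its underside, z up. Lies flat on the table; about 60 g.
- roundel: loose pale sycamore disc, 54 mm in diameter, 16 mm thick, with a ring of eight dark inlaid dots and one in the middle on its top. Origin at the centre of its underside, z up. Lies flat on the table; about 35 g.
- caul: loose plain brown wooden caul without inlay, 94 long (its x) x 54 wide (its y) x 20 mm thick, with a square notch of 10 x 10 mm cut out of each corner (the straight long sides are 74 mm long). Origin at the centre of its underside, z up, flat top 20 mm above. About 90 g.
- knob_block: loose brown wooden round press block: a disc 56 mm in diameter and 20 mm thick with an upright cylindrical knob 26 mm in diameter and 26 mm high on its centre (46 mm high in all), stands knob up. Origin at the centre of its underside, z up. About 80 g.
- weight: loose plain steel cylinder standing upright, 44 mm in diameter, 45 mm high, about 0.5 kg. Origin at the centre of its underside, z up.
- dish: bystander: shallow white ceramic palette dish, 84 mm across the rim, 18 mm high, origin at the centre of its underside. Stands among the work; not to be moved.
- awl: bystander: olive-wood awl lying on the table near the far edge, about 146 mm long in all, handle 27 mm thick, origin on the table under the point where the handle ends, handle to its -x, steel point to its +x. Not to be moved.
- tweezers: bystander: steel tweezers lying flat near the far edge, about 128 mm long (along their x), 13 mm wide, 9 mm high, origin under the middle. Not to be moved.
Not all that is in view belongs to the job. What is shaped like the oblong_board but purple is not meant.

How it is judged (in metres and radians):
On the way, in this order (a step that is already met when the one before it is completed fails the run):
1. the plaque lies on the oblong board and the roundel on the round board, both released, neither of them covered yet (horizontal distance between plaque and oblong_board below 0.012 m and z of plaque in the frame of oblong_board between 0.015 and 0.021 m and angle between the x axis of plaque and the x axis of oblong_board, either way round below 0.17 rad and horizontal distance between roundel and round_board below 0.012 m and z of roundel in the frame of round_board between 0.015 and 0.021 m and contact force between each of plaque, roundel and the fingers below 0.05 N and linear speed of each of plaque, roundel below 0.02 m/s and angle between each of plaque, roundel's own z axis and vertical below 0.08 rad and not (horizontal distance between caul and plaque below 0.012 m and z of caul in the frame of plaque between 0.013 and 0.019 m and angle between the x axis of caul and the x axis of plaque, either way round below 0.17 rad) and not (horizontal distance between knob_block and roundel below 0.012 m and z of knob_block in the frame of roundel between 0.013 and 0.019 m)), for 0.2 s.
2. the caul lies on the plaque and the knobbed block on the roundel, both released, the weight not yet on the caul (horizontal distance between plaque and oblong_board below 0.012 m and z of plaque in the frame of oblong_board between 0.015 and 0.021 m and angle between the x axis of plaque and the x axis of oblong_board, either way round below 0.17 rad and horizontal distance between roundel and round_board below 0.012 m and z of roundel in the frame of round_board between 0.015 and 0.021 m and horizontal distance between caul and plaque below 0.012 m and z of caul in the frame of plaque between 0.013 and 0.019 m and angle between the x axis of caul and the x axis of plaque, either way round below 0.17 rad and horizontal distance between knob_block and roundel below 0.012 m and z of knob_block in the frame of roundel between 0.013 and 0.019 m and contact force between each of caul, knob_block and the fingers below 0.05 N and linear speed of each of caul, knob_block below 0.02 m/s and angle between each of caul, knob_block's own z axis and vertical below 0.08 rad and not (horizontal distance between weight and caul below 0.012 m and z of weight in the frame of caul between 0.017 and 0.023 m)), for 0.2 s.
3. the steel weight stands on the caul, released (horizontal distance between weight and caul below 0.012 m and z of weight in the frame of caul between 0.017 and 0.023 m and contact force between weight and the fingers below 0.05 N and linear speed of weight below 0.02 m/s and angle between weight's own z axis and vertical below 0.08 rad), for 0.2 s.
At the end, for the whole second after the job is handed in: Plaque on oblong board, caul on plaque, weight on caul; roundel on round board, knobbed block on roundel: each flat, within 12 mm of the centre and 3 mm of the height of lying on what is beneath; plaque to board and caul to plaque square within 0.17 rad; all released, at rest (all of step 3 and horizontal distance between plaque and oblong_board below 0.012 m and z of plaque in the frame of oblong_board between 0.015 and 0.021 m and angle between the x axis of plaque and the x axis of oblong_board, either way round below 0.17 rad and horizontal distance between roundel and round_board below 0.012 m and z of roundel in the frame of round_board between 0.015 and 0.021 m and horizontal distance between caul and plaque below 0.012 m and z of caul in the frame of plaque between 0.013 and 0.019 m and angle between the x axis of caul and the x axis of plaque, either way round below 0.17 rad and horizontal distance between knob_block and roundel below 0.012 m and z of knob_block in the frame of roundel between 0.013 and 0.019 m and contact force between each of plaque, roundel, caul, knob_block and the fingers below 0.05 N and linear speed of each of plaque, roundel, caul, knob_block below 0.02 m/s and angle between each of plaque, roundel, caul, knob_block's own z axis and vertical below 0.08 rad); the robot touches nothing.
It fails at once if the dish, the awl or the tweezers are displaced by more than 20 mm (distance of any of dish, awl, tweezers from where it was at the start of the episode above 0.02 m).
It fails at once if a piece is dropped (falls freely, out of the fingers, at more than 0.5 m/s, as from over about 13 mm) ((contact force between plaque and the fingers below 0.01 N and linear speed of plaque above 0.5 m/s) or (contact force between roundel and the fingers below 0.01 N and linear speed of roundel above 0.5 m/s) or (contact force between caul and the fingers below 0.01 N and linear speed of caul above 0.5 m/s) or (contact force between knob_block and the fingers below 0.01 N and linear speed of knob_block above 0.5 m/s) or (contact force between weight and the fingers below 0.01 N and linear speed of weight above 0.5 m/s)).
It also fails if it takes over 128 s, if anything falls off the work surface, if the arm or the gripper's body presses on something with over 40 N, if the wrist force passes 120 N, or if a joint passes its speed limit or range.

## Working session

There is one attempt and no reset: what is moved stays moved. The work goes in short steps, Python scripts to look and compute and a tool call to move; the robot and the scene stay as the last step left them, time stands still between calls to the robot, and variables do not carry over. Pictures are saved under pics/ and viewed, and the job is handed in when it is done.

Besides the shell and the picture viewer there is one more tool, called after "Request:" as a command line: name --argument value ..., lists and objects as JSON in quotes. servo_tool: Moves the arm, as the interface text tells. Its arguments: {"type":"object","properties":{"moves":{"type":"array","items":{"type":"number"}}},"required":["moves"]}

```bash
mkdir -p pics; cat > h.py <<'E'
import numpy as np, cv2
from cell import readout, camera, order
def snap(name,fn):
    c=camera(name); cv2.imwrite('pics/'+fn+'.png',c['image']); np.savez('/tmp/'+fn+'.npz',**{k:np.array(v) for k,v in c.items()}); return c
def load(fn): return dict(np.load('/tmp/'+fn+'.npz'))
def ray(c,u,v):
    K=c['intrinsics'];k1=float(c['k1'])
    p=cv2.undistortPoints(np.array([[[u,v]]],float),K,np.array([k1,0,0,0,0.]))[0,0]
    M=c['camera_from_world'];R=M[:3,:3];t=M[:3,3]
    return -R.T@t, R.T@np.array([p[0],p[1],1.0])
def atz(c,u,v,z):
    o,d=ray(c,u,v); return o+d*(z-o[2])/d[2]
def crop(fn,x0,y0,x1,y1,s,out):
    im=cv2.imread('pics/'+fn+'.png')[y0:y1,x0:x1]
    cv2.imwrite('pics/'+out+'.png',cv2.resize(im,None,fx=s,fy=s,interpolation=cv2.INTER_CUBIC))
E
python3 - <<'E'
from h import *
np.set_printoptions(precision=3,suppress=True)
for n in('top','side'):
    c=snap(n,n+'0'); print(c['camera_from_world'],c['intrinsics'],c['k1'])
s=readout.sense();print(s)
E
```

```text
[[  0.026  -1.     -0.004   1.925]
 [ -0.993  -0.026  -0.118 625.716]
 [  0.117   0.007  -0.993 996.786]
 [  0.      0.      0.      1.   ]] [[417.237   0.    283.29 ]
 [  0.    417.237 213.867]
 [  0.      0.      1.   ]] -0.10475832065888513
[[ -0.975  -0.222   0.02  595.371]
 [ -0.153   0.6    -0.785 123.923]
 [  0.163  -0.769  -0.619 927.976]
 [  0.      0.      0.      1.   ]] [[502.972   0.    276.528]
 [  0.    502.972 211.542]
 [  0.      0.      1.   ]] -0.11554449844590202
{'time': 0.1, 'qpos': array([ 1.081,  0.492,  1.559, -0.   ,  1.092, -0.106]), 'joint_vel': array([-0.002, -0.001, -0.   ,  0.   , -0.001,  0.001]), 'tau': array([  0.003, -61.945, -26.203,  -0.   ,   0.003,   0.   ]), 'position': array([233.949, 579.422, 303.379]), 'orientation': array([[ 0.374,  0.927, -0.   ],
       [ 0.927, -0.374, -0.001],
       [-0.001, -0.   , -1.   ]]), 'force': array([ 0.521, -0.31 ,  0.431]), 'ft_torque': array([ 0.009,  0.037, -0.007]), 'width': 0.9964663922128021}
```

View pics/top0.png

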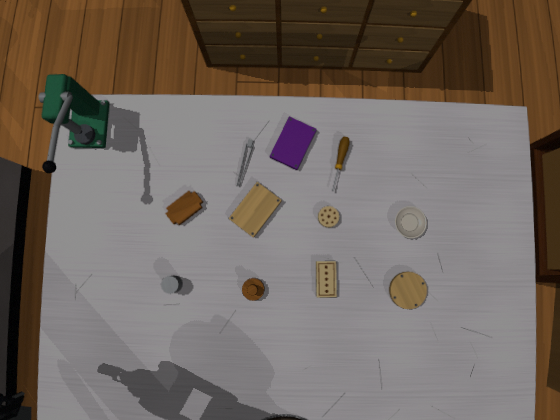

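View pics/side0.png

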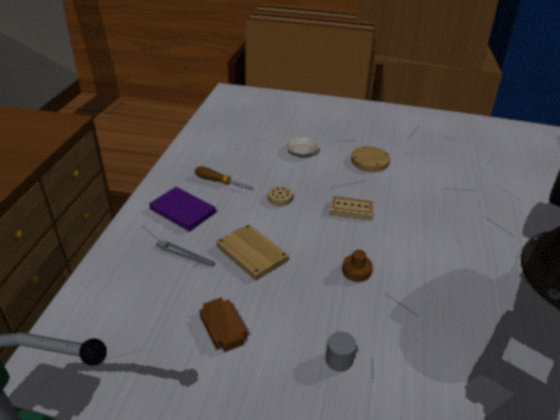

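The top view shows every part: oblong board (256,209), caul (185,207), weight (172,285), knob block (253,289), roundel (328,216), plaque (327,279), round board (408,290) and dish (411,222). The purple decoy is at (293,143). I'll enlarge it next.

```bash
python3 - <<'E'
from h import *
crop('top0',150,170,300,310,5,'a1'); crop('top0',300,190,450,320,5,'a2')
E
```

```text
(no output)
```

View pics/a1.png

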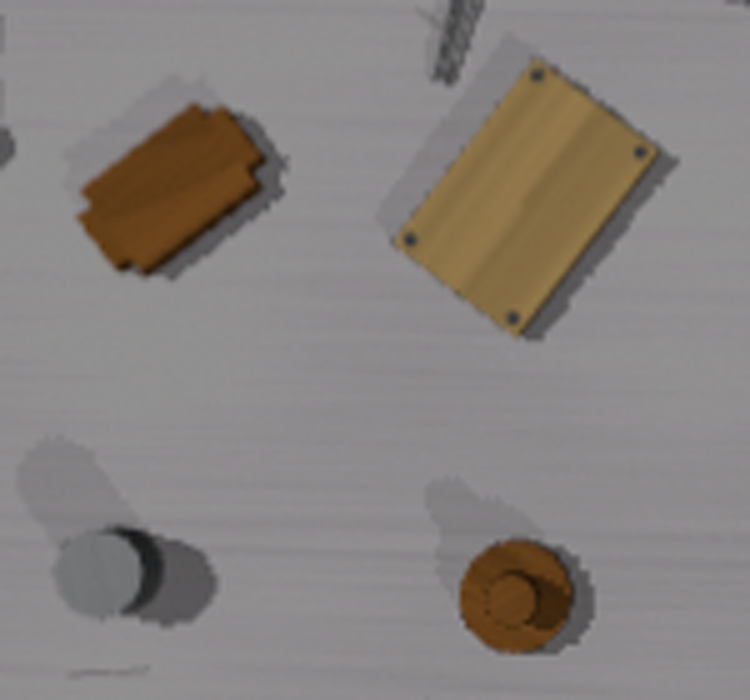

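View pics/a2.png

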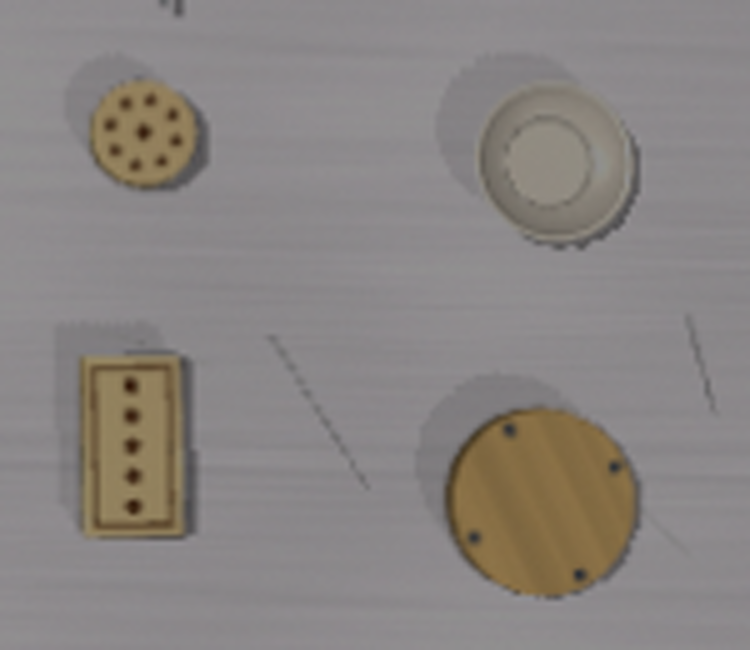

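```bash
cat > m.py <<'E'
from h import *
np.set_printoptions(precision=1,suppress=True)
c=load('top0')
def P(o,l,z): return np.array([atz(c,o[0]+(x+.5)/5-.5,o[1]+(y+.5)/5-.5,z) for x,y in l])
A=(150,170);B=(300,190)
ang=lambda d:np.degrees(np.arctan2(d[1],d[0]))
ob=P(A,[(537,75),(640,153),(513,318),(409,239)],18)
print('oblong',ob.mean(0),ang(ob[0]-ob[3]),ang(ob[1]-ob[2]),ang(ob[0]-ob[1]),np.linalg.norm(ob[0]-ob[3]))
ca=P(A,[(222,108),(264,158),(80,216),(125,268)],20)
cl=P(A,[(85,190),(195,103),(258,185),(147,273)],20)
print('caul',ca.mean(0),cl.mean(0),ang(ca[0]+ca[1]-ca[2]-ca[3]),ang(ca[0]-ca[1]),ang(cl[1]-cl[0]),ang(cl[2]-cl[3]),np.linalg.norm(ca[0]+ca[1]-ca[2]-ca[3])/2)
print('weight',P(A,[(98,574)],45)); print('knob',P(A,[(512,600)],46),P(A,[(516,597)],20))
print('roundel',P(B,[(144,132)],16))
pl=P(B,[(131,385),(132,446),(133,506)],16);print('plaque',pl.mean(0),ang(pl[0]-pl[2]))
pc=P(B,[(82,356),(182,356),(184,535),(85,535)],16);print(pc.mean(0),np.linalg.norm(pc[0]-pc[3]),np.linalg.norm(pc[0]-pc[1]))
rb=P(B,[(510,430),(615,467),(579,575),(474,538)],18);print('round',rb.mean(0),P(B,[(556,162)],18))
E
python3 m.py
```

```text
oblong [638.8  91.3  18. ] -35.83678162537576 -35.75018071520203 54.0678414779229 105.69443796128104
caul [638.3 270.7  20. ] [638.2 271.5  20. ] -50.232417270235494 42.26305006192668 -49.63099291271623 -49.65743222679098 90.11242029268804
weight [[444.2 291.8  45. ]]
knob [[438.4  88.8  46. ]] [[438.2  88.9  20. ]]
roundel [[625.4 -95.8  16. ]]
plaque [468.1 -92.2  16. ] 1.9623620224753398
[468.3 -92.9  16. ] 88.59494394506507 50.086111657400515
round [ 444.  -299.6   18. ] [[ 615.2 -305.9   18. ]]
```

Request:
servo_tool --moves '[4,-7,0,1,100,8.2,-12.6,0,2,100,8.2,-12.6,0,3,100,8.2,-12.6,0,3,100,8.2,-12.6,0,3,100,8.2,-12.6,0,3,100,8.2,-12.6,0,3,100,8.2,-12.6,0,3,100,8,-18,-1,3,100,8,-18,-2,3,100,7.8,-22.4,-3,3,100,7.8,-22.4,-3,3,100,7.8,-22.4,-3,3,100,7.8,-22.4,-3,3,100,7.8,-22.4,-3,3,100,7.8,-22.4,-3,3,100,7.8,-22.4,-3,3,100,7.8,-22.4,-3,3,100]'

```text
time: 2.35
position: [468.1, -91.8, 214.1]
orientation: [[-0.036, 0.999, 0.0], [0.999, 0.036, -0.0], [-0.0, 0.0, -1.0]]
force: [0.2, 0.4, -0.5]
width: 1.004
```

```bash
python3 - <<'E'
from h import *
snap('side','s1')
crop('side0',200,130,400,290,4,'b1')
E
```

```text
(no output)
```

View pics/s1.png

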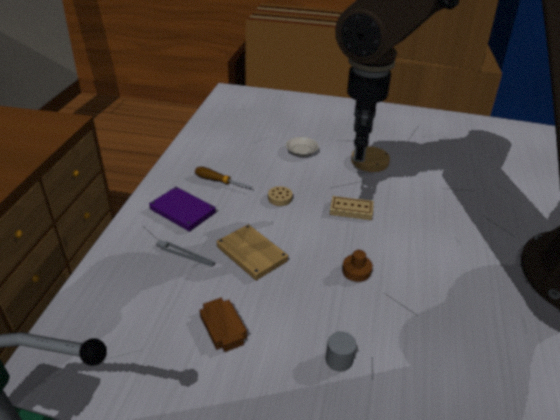

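View pics/b1.png

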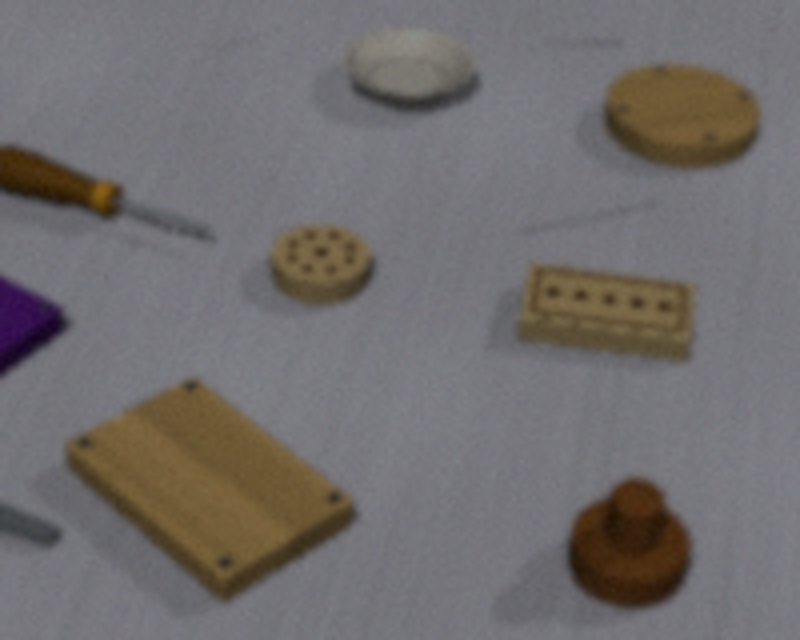

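The side view agrees with the top layout: the gripper hangs above and behind the plaque (352,208), and nothing is in the way.

```bash
python3 - <<'E'
from h import *
np.set_printoptions(precision=1,suppress=True)
c=load('side0')
P=lambda l,z: np.array([atz(c,200+(x+.5)/4-.5,130+(y+.5)/4-.5,z) for x,y in l])
print('roundel',P([(320,252)],16),'plaque',P([(609,299)],16),'ob',P([(191,386),(84,442),(225,562),(336,497)],18).mean(0),'rb',P([(662,70),(745,95),(709,137),(621,108)],18).mean(0),'knob',P([(637,495)],46))
E
```

```text
roundel [[625.8 -94.9  16. ]] plaque [[468.  -91.9  16. ]] ob [638.8  91.3  18. ] rb [ 443.9 -299.2   18. ] knob [[439.   90.8  46. ]]
```

Request:
servo_tool --moves '[0,0,-1,0,100,0,0,-2,0,100,0,0,-3,0,100,0,0,-4,0,100,0,0,-4.3,0,100,0,0,-4.6,0,100,0,0,-4.6,0,100,0,0,-4.6,0,80,0,0,-4.6,0,65,0,0,-4.6,0,50,0,0,-4.6,0,30,0,0,-4.6,0,30,0,0,-4.6,0,30,0,0,-4.6,0,30]'

```text
time: 4.15
position: [468.2, -92.5, 76.8]
orientation: [[-0.035, 0.999, 0.001], [0.999, 0.035, -0.0], [-0.0, 0.001, -1.0]]
force: [-1.3, -1.0, 11.0]
width: 0.565
```

Request:
servo_tool --moves '[0,0,0,0,0,0,0,0.1,0,0,0,0,0.2,0,0,0,0,0.5,0,0,0,0,1,0,0,0,0,1,0,0]'

```text
time: 4.9
position: [468.4, -92.6, 107.3]
orientation: [[-0.035, 0.999, 0.002], [0.999, 0.035, -0.001], [-0.001, 0.002, -1.0]]
force: [-0.2, 0.2, -1.3]
width: 0.565
```

```bash
python3 - <<'E'
from h import *
snap('side','s2');snap('top','t2')
crop('side2' if 0 else 's2',300,130,440,250,5,'b2');crop('t2',250,220,400,330,5,'b3')
s=readout.sense();print(s['position'],s['force'],s['width'])
E
```

```text
[468.07284963 -92.46250619 106.2957634 ] [-0.14985389 -0.37063476 -0.74703063] 0.5618711386235216
```

View pics/b2.png

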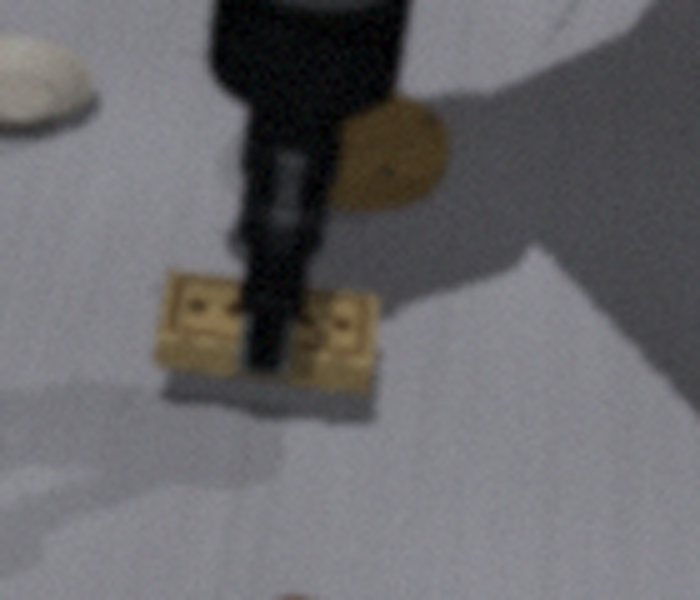

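View pics/b3.png

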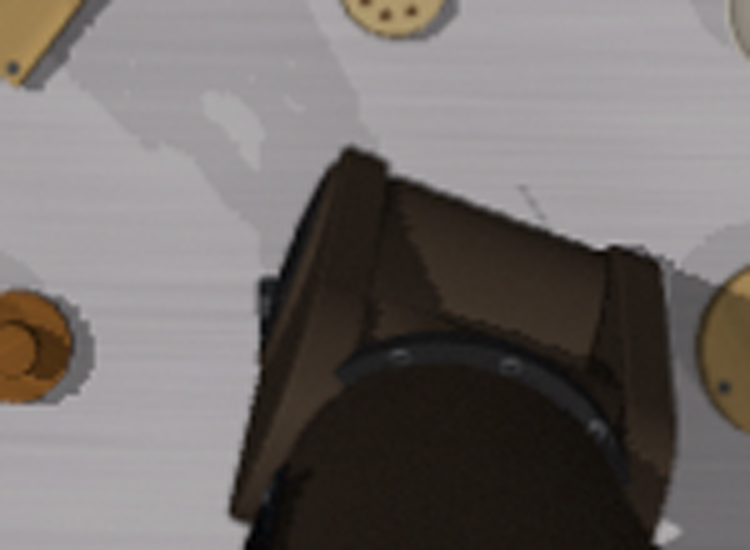

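The plaque hangs level in the jaws, centred between them. The width of 0.56 is about 48 mm. I'll carry it to the oblong board.

Request:
servo_tool --moves '[0,0,1,0,0,0.5,0.5,1.5,-0.5,0,1.2,1.3,1.5,-1.3,0,2,2.1,1.5,-2.1,0,2.8,3,1.5,-2.9,0,3.6,3.9,1.5,-3.7,0,4.4,4.8,1.5,-4.3,0,5.1,5.5,1.5,-4.73,0,5.5,5.95,1.5,-4.73,0,5.69,6.13,1.5,-4.73,0,5.69,6.13,1.2,-4.73,0,5.69,6.13,0.7,-4.73,0,5.69,6.13,0.3,-4.73,0,5.69,6.13,0,-4.73,0,5.69,6.13,0,-4.73,0,5.69,6.13,0,-4.73,0]'

```text
time: 7.0
position: [638.9, 91.4, 106.2]
orientation: [[0.585, 0.811, 0.0], [0.811, -0.585, 0.0], [0.0, 0.0, -1.0]]
force: [0.2, 0.6, -0.4]
width: 0.566
```

```bash
python3 - <<'E'
from h import *
snap('side','s3');crop('s3',190,190,310,290,6,'b4')
s=readout.sense();print(s['position'],s['force'],s['width'])
E
```

```text
[638.8974257   91.45312078 106.34083023] [-1.00089517  0.23359806 -0.10737449] 0.5633767387237367
```

View pics/b4.png

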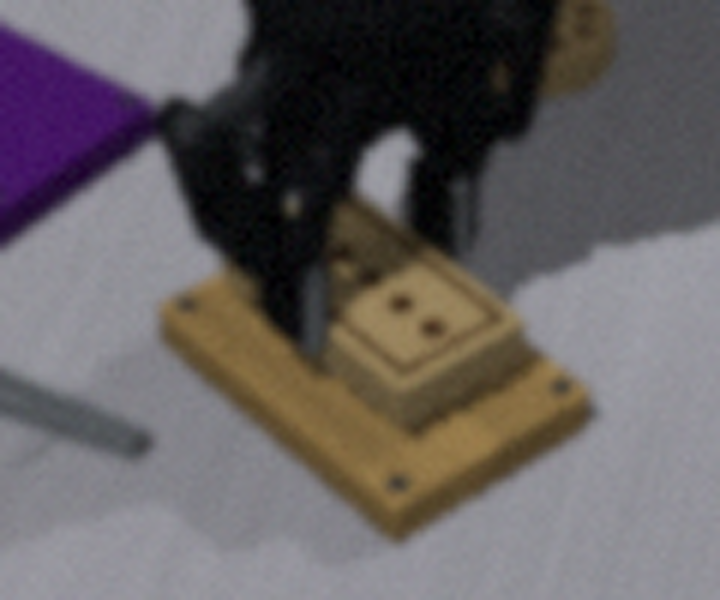

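Request:
servo_tool --moves '[0,0,-0.15,0,0,0,0,-0.25,0,0,0,0,-0.32,0,0,0,0,-0.36,0,0,0,0,-0.36,0,0]'

```text
time: 7.68
position: [638.7, 91.4, 95.1]
orientation: [[0.585, 0.811, -0.0], [0.811, -0.585, 0.0], [0.0, -0.0, -1.0]]
force: [-1.1, 0.7, -0.6]
width: 0.562
```

Commanded z is now 95.1. There is no contact yet, so I'll go slightly lower and then release.

Request:
servo_tool --moves '[0,0,-0.02,0,0,0,0,-0.03,0,0,0,0,-0.03,0,0]'

```text
time: 8.05
position: [638.8, 91.5, 94.9]
orientation: [[0.585, 0.811, 0.001], [0.811, -0.585, 0.0], [0.0, 0.0, -1.0]]
force: [-2.7, -0.7, 5.2]
width: 0.569
```

Request:
servo_tool --moves '[0,0,0,0,65,0,0,0,0,75,0,0,0,0,85,0,0,0,0,100,0,0,0,0,100,0,0,0.5,0,100,0,0,1.5,0,100,0,0,2.5,0,100,0,0,2.5,0,100]'

```text
time: 9.18
position: [639.5, 91.5, 172.5]
orientation: [[0.585, 0.811, 0.005], [0.811, -0.585, 0.0], [0.003, 0.004, -1.0]]
force: [0.5, 0.2, 0.5]
width: 1.0
```

Request:
servo_tool --moves '[0,-1.5,0,0,100,-0.2,-3.3,0,0,100,-0.44,-5,0,0,100,-0.44,-6.23,0,0,100,-0.44,-6.23,0,0,100,-0.44,-6.23,-1,0,100,-0.44,-6.23,-2,0,100,-0.44,-6.23,-2.7,0,100,-0.44,-6.23,-3.07,0,100,-0.44,-6.23,-3.07,0,85,-0.44,-6.23,-3.07,0,70,-0.44,-6.23,-3.07,0,50,-0.44,-6.23,-3.07,0,0,-0.44,-6.23,-3.07,0,0,-0.44,-6.23,-3.07,0,0,-0.44,-6.23,-3.07,0,0]'

```text
time: 11.18
position: [625.8, -95.4, 78.8]
orientation: [[0.585, 0.811, 0.002], [0.811, -0.585, -0.0], [0.001, 0.002, -1.0]]
force: [-2.4, 2.2, 7.3]
width: 0.593
```

Request:
servo_tool --moves '[0,0,0.2,0,0,0,0,0.7,0,0,0,0,1.5,0,0,-0.5,-0.5,2,0,0,-1.3,-1.4,2,0,0,-2.2,-2.5,2,0,0,-3.2,-3.6,2,0,0,-4.2,-4.7,2,0,0,-5.1,-5.7,2,0,0,-5.7,-6.4,2,0,0,-6.05,-6.8,2,0,0,-6.05,-6.8,1.6,0,0,-6.05,-6.8,1.2,0,0,-6.05,-6.8,1,0,0,-6.05,-6.8,1,0,0]'

```text
time: 13.05
position: [444.2, -298.8, 106.3]
orientation: [[0.585, 0.811, -0.001], [0.811, -0.585, 0.001], [0.0, -0.001, -1.0]]
force: [0.1, 1.2, -0.0]
width: 0.598
```

```bash
python3 - <<'E'
from h import *
snap('side','s4');crop('s4',200,110,420,290,3.6,'b5');snap('top','t4');crop('t4',200,150,450,330,3,'b6')
s=readout.sense();print(s['position'],s['force'],s['width'])
E
```

```text
[ 444.26896718 -299.16612051  107.05204005] [ 0.20707226  0.18690185 -0.31045873] 0.5928611979322681
```

View pics/b5.png

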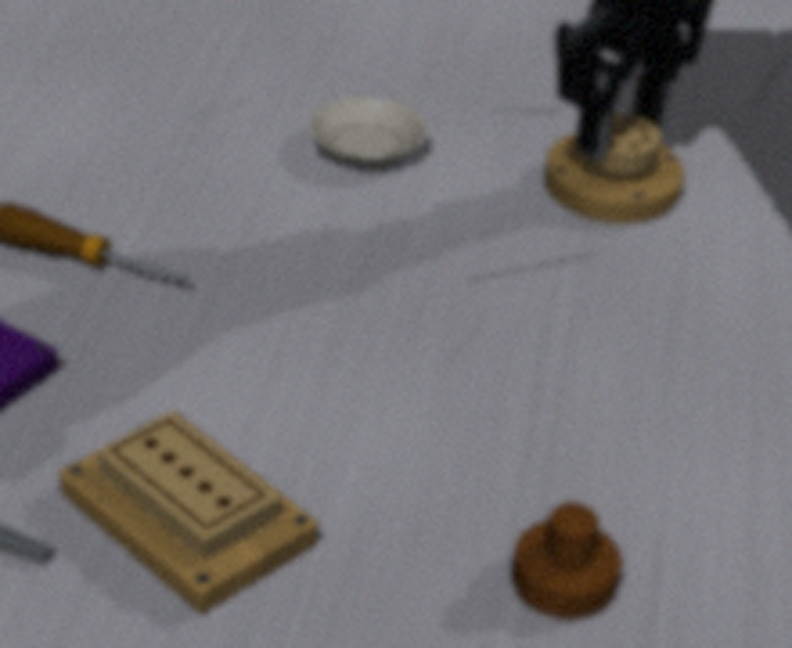

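View pics/b6.png

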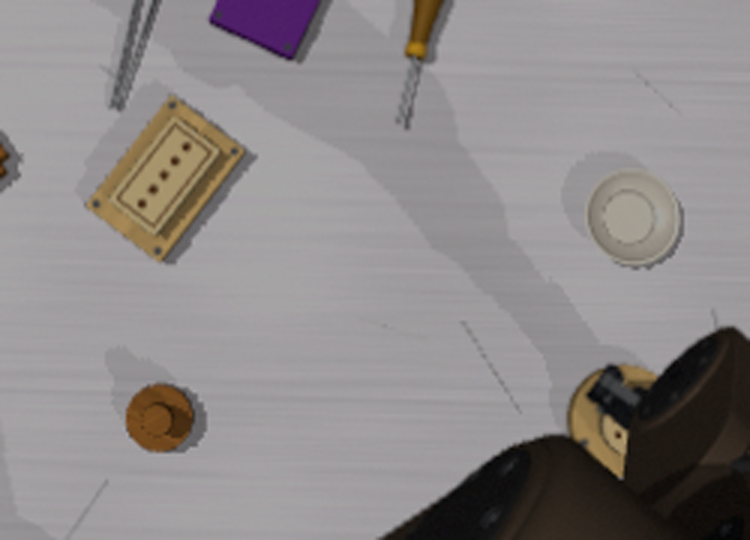

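The plaque sits centred and square on the oblong board (side crop dots 152,442 to 224,502). The roundel is over the round board. I'll lower it.

Request:
servo_tool --moves '[0,0,-0.15,0,0,0,0,-0.25,0,0,0,0,-0.32,0,0,0,0,-0.36,0,0,0,0,-0.36,0,0]'

```text
time: 13.78
position: [444.0, -299.5, 96.7]
orientation: [[0.585, 0.811, 0.0], [0.811, -0.585, -0.0], [0.0, 0.0, -1.0]]
force: [-1.4, 1.5, 7.0]
width: 0.598
```

Request:
servo_tool --moves '[0,0,-0.02,0,0,0,0,-0.03,0,0,0,0,-0.03,0,0]'

```text
time: 14.15
position: [443.9, -299.4, 96.7]
orientation: [[0.585, 0.811, 0.001], [0.811, -0.585, -0.0], [0.0, 0.001, -1.0]]
force: [-4.5, 3.1, 17.9]
width: 0.597
```

Request:
servo_tool --moves '[0,0,0.03,0,0,0,0,0.03,0,65,0,0,0.03,0,75,0,0,0.03,0,85,0,0,0.03,0,100,0,0,0.03,0,100,0,0,0.5,0,100,0,0,1.5,0,100,0,0,2.5,0,100,0,2,3,0,100,0,4,3,0,100,0,5,3,0,100,0,5,3,0,100]'

```text
time: 15.78
position: [444.0, -147.9, 186.5]
orientation: [[0.583, 0.812, 0.001], [0.812, -0.583, -0.0], [0.0, 0.001, -1.0]]
force: [-0.1, 0.0, 0.5]
width: 0.999
```

```bash
python3 - <<'E'
from h import *
snap('side','s5');crop('s5',200,110,420,290,3.6,'b7');snap('top','t5');crop('t5',150,150,450,330,2.6,'b8');crop('t5',220,170,290,240,8,'b9');crop('t5',370,255,440,325,8,'b10')
s=readout.sense();print(s['position'],s['force'],s['width'])
E
```

```text
[ 444.35080423 -149.77825111  186.12496692] [-0.3332898   0.96148053  0.62600505] 0.9975018535996623
```

View pics/b7.png

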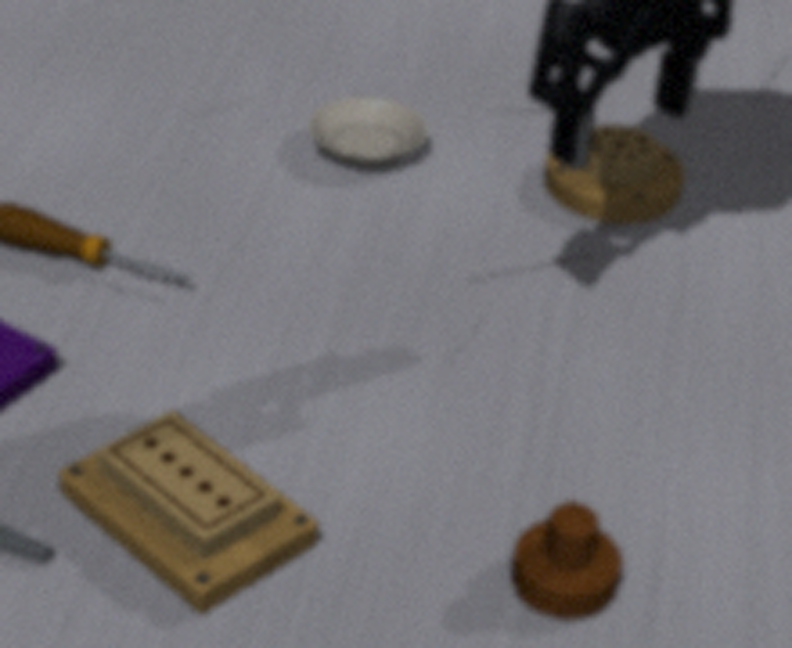

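View pics/b9.png

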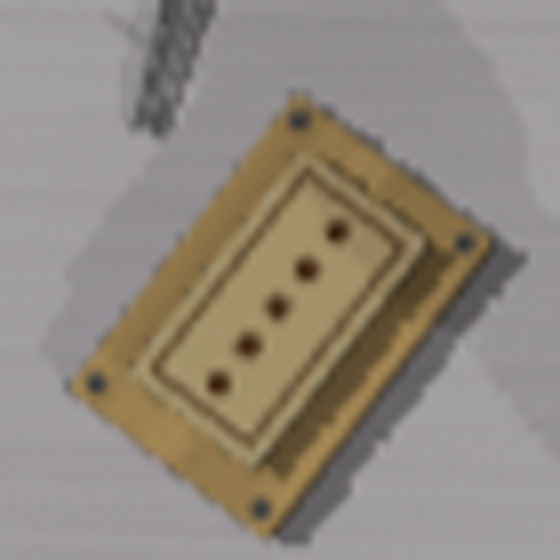

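View pics/b10.png

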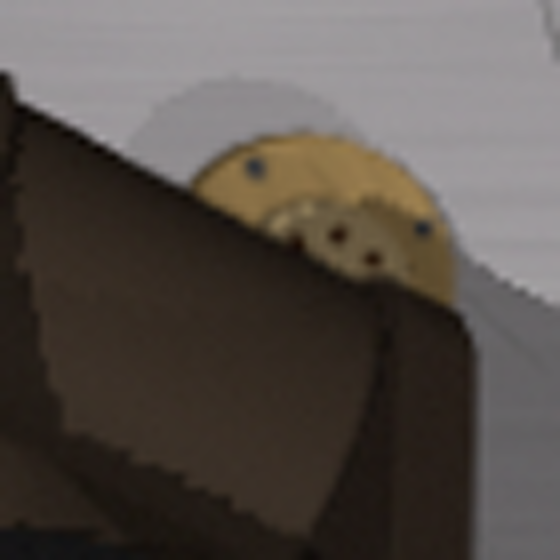

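Request:
servo_tool --moves '[1,1.5,0,0,100,2,3.3,0,0,100,3,5,0,-0.5,100,4,6.8,0,-1,100,5,8.6,0,-1.76,100,5.8,10.4,0,-1.76,100,6.47,12.2,0,-1.76,100,6.47,14.02,0,-1.76,100,6.47,14.02,0,-1.76,100,6.47,14.02,0,-1.76,100]'

```text
time: 17.12
position: [638.6, 270.0, 185.2]
orientation: [[0.765, 0.643, -0.0], [0.643, -0.765, -0.0], [-0.0, 0.0, -1.0]]
force: [0.2, 0.4, 0.8]
width: 1.002
```

```bash
python3 - <<'E'
from h import *
np.set_printoptions(precision=2,suppress=True)
snap('side','s6');snap('top','t6');crop('t6',370,255,440,325,8,'b11');crop('s6',180,280,270,370,6,'b12')
s=readout.sense();print(s['position'],s['force'],s['width'])
c=load('t5')
P=lambda l,z: np.array([atz(c,220+(x+.5)/8-.5,170+(y+.5)/8-.5,z) for x,y in l])
p=P([(338,231),(307,270),(278,306),(249,345),(218,383)],34);d=p[0]-p[-1];print(p.mean(0),np.degrees(np.arctan2(d[1],d[0])))
p=P([(300,119),(464,243),(260,509),(96,383)],18);print(p.mean(0))
E
```

```text
[638.63 269.34 185.48] [-0.25 -0.27  0.32] 1.0011430804638233
[638.84  90.74  34.  ] -36.29871803589039
[639.09  91.27  18.  ]
```

View pics/b11.png

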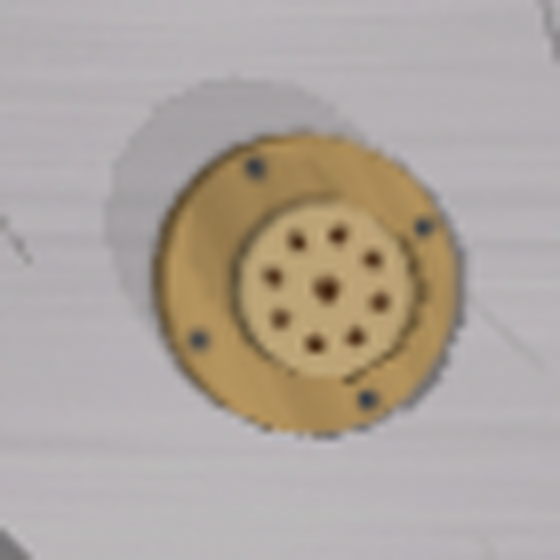

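View pics/b12.png

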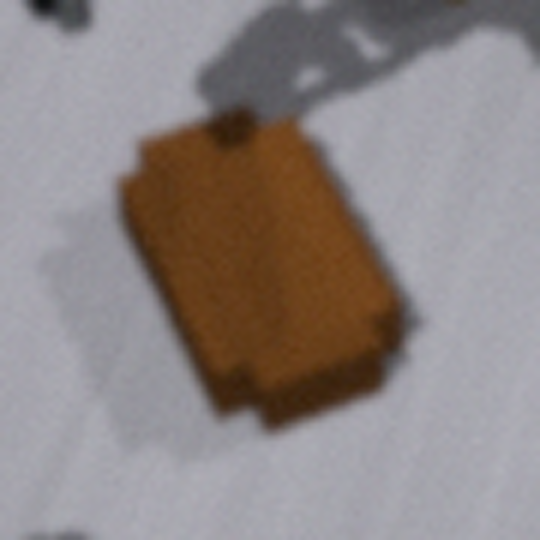

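```bash
python3 - <<'E'
from h import *
np.set_printoptions(precision=2,suppress=True)
c=load('t6')
P=lambda l,z: np.array([atz(c,370+(x+.5)/8-.5,255+(y+.5)/8-.5,z) for x,y in l])
print(P([(327,290)],34),P([(255,167),(424,227),(368,399),(199,340)],18).mean(0))
for i in range(3): print(readout.sense()['position'])
E
```

```text
[[ 443.22 -299.63   34.  ]] [ 444.32 -299.62   18.  ]
[638.63 269.34 185.48]
[638.63 269.34 185.48]
[638.63 269.34 185.48]
```

Request:
servo_tool --moves '[0,0,-1,0,100,0,0,-2,0,100,0,0,-2,0,100]'

```text
time: 17.6
position: [637.8, 269.4, 123.7]
orientation: [[0.766, 0.643, -0.004], [0.643, -0.766, -0.001], [-0.004, -0.001, -1.0]]
force: [0.5, 0.2, 0.3]
width: 0.997
```

Request:
servo_tool --moves '[0,0.05,-0.7,0,100,0,0.05,-1.3,0,100,0,0.05,-1.58,0,100,0,0.05,-1.58,0,90]'

```text
time: 18.1
position: [637.9, 272.6, 77.3]
orientation: [[0.765, 0.644, -0.001], [0.644, -0.765, -0.0], [-0.001, -0.0, -1.0]]
force: [-0.5, 0.6, 0.5]
width: 0.897
```

```bash
python3 - <<'E'
from h import *
snap('side','s7');crop('s7',160,260,290,370,6,'b13')
print(readout.sense()['position'])
E
```

```text
[638.16045859 272.71575434  77.94470063]
```

View pics/b13.png

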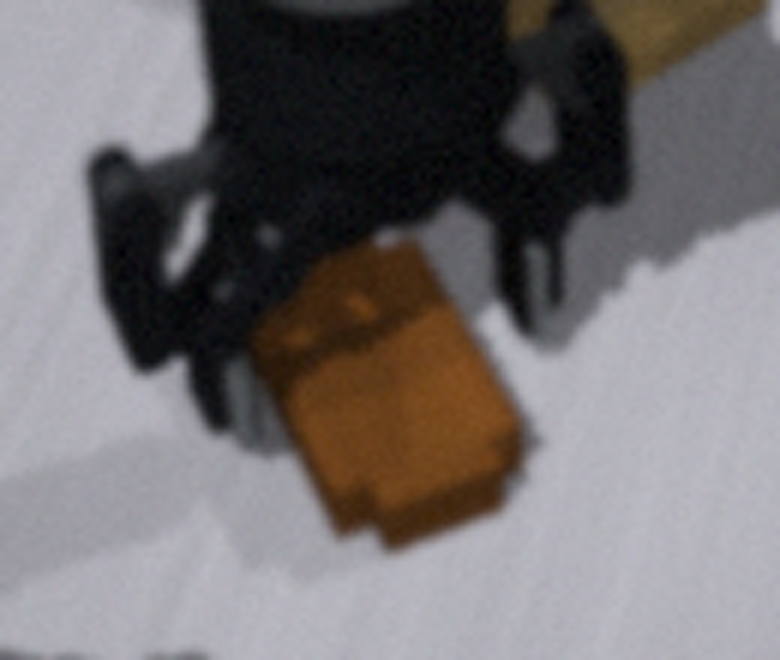

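Request:
servo_tool --moves '[0,-0.05,0,0,90,0,-0.05,0,0,80,0,-0.05,0,0,65,0,-0.05,0,0,50,0,-0.05,0,0,0,0,-0.05,0,0,0,0,-0.05,0,0,0,0,-0.05,0,0,0]'

```text
time: 19.15
position: [638.4, 271.3, 78.9]
orientation: [[0.765, 0.644, 0.001], [0.644, -0.765, 0.0], [0.001, 0.001, -1.0]]
force: [-1.3, -0.1, 5.5]
width: 0.61
```

Request:
servo_tool --moves '[0,0,0.2,0,0,0,0,0.8,0,0,0,0,1.7,0,0,0,-0.4,2.5,0.2,0,0,-1.2,2.5,0.6,0,0,-2.2,2.5,1,0,0,-3.3,2.5,1.4,0,0,-4.4,2.5,1.74,0,0.03,-5.3,2.5,1.74,0,0.03,-5.8,2.5,1.74,0,0.03,-6,2.4,1.74,0,0.03,-6,2,1.74,0,0.03,-6,1.6,1.74,0,0.03,-6,1.4,1.74,0,0.03,-6,1.4,1.74,0]'

```text
time: 21.02
position: [638.8, 91.5, 119.2]
orientation: [[0.587, 0.809, -0.001], [0.809, -0.587, 0.0], [-0.001, -0.001, -1.0]]
force: [-0.2, -0.9, -1.9]
width: 0.609
```

```bash
python3 - <<'E'
from h import *
snap('side','s8');crop('s8',190,190,310,290,6,'b14')
s=readout.sense();print(s['position'],s['force'],s['width'])
E
```

```text
[638.97004819  91.4499218  119.69996591] [ 0.06128629 -0.42682213 -1.66639194] 0.6113791113936767
```

View pics/b14.png

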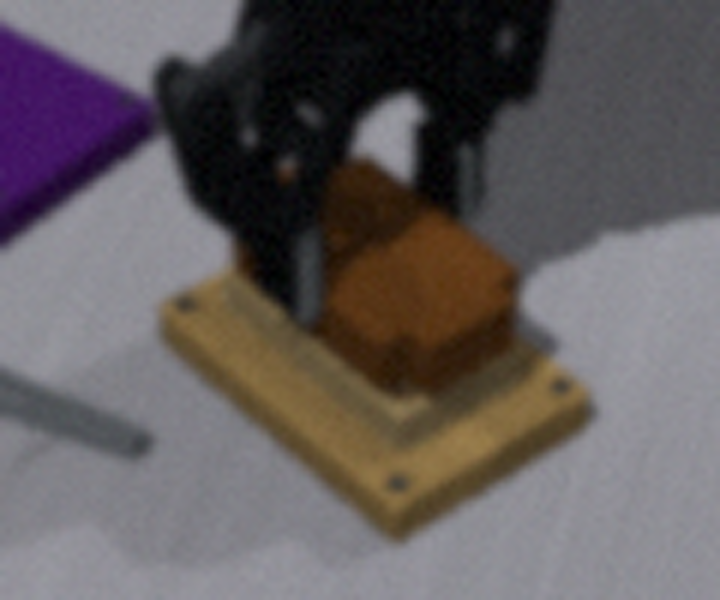

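The caul hovers square over the plaque with about 7 mm of gap. Cmd z is 120, so I'll lower to about 112.5.

Request:
servo_tool --moves '[0,0,-0.1,0,0,0,0,-0.17,0,0,0,0,-0.22,0,0,0,0,-0.24,0,0,0,0,-0.24,0,0]'

```text
time: 21.7
position: [639.0, 91.1, 112.9]
orientation: [[0.588, 0.809, 0.0], [0.809, -0.588, 0.0], [0.0, 0.0, -1.0]]
force: [-0.0, -0.3, 0.1]
width: 0.613
```

Request:
servo_tool --moves '[0,0,-0.02,0,0,0,0,-0.03,0,0,0,0,-0.03,0,0]'

```text
time: 22.08
position: [639.0, 91.1, 112.9]
orientation: [[0.588, 0.809, 0.001], [0.809, -0.588, 0.0], [0.0, 0.0, -1.0]]
force: [-3.1, -0.4, 9.2]
width: 0.613
```

Request:
servo_tool --moves '[0,0,0.02,0,0,0,0,0.02,0,68,0,0,0.02,0,78,0,0,0.02,0,88,0,0,0.02,0,100,0,0,0.02,0,100,0,0,0.5,0,100,0,0,1.5,0,100,0,0,2.5,0,100,0,0,2.5,0,100]'

```text
time: 23.32
position: [639.8, 91.2, 190.2]
orientation: [[0.588, 0.809, 0.005], [0.809, -0.588, 0.0], [0.003, 0.004, -1.0]]
force: [0.3, 0.2, -0.1]
width: 0.999
```

Request:
servo_tool --moves '[-1.5,0,0,0,100,-3.2,0,0,0,100,-5,0,0,0,100,-6.2,-0.05,0,0,100,-6.68,-0.05,0,0,100,-6.68,-0.05,0,0,100,-6.68,-0.05,-1,0,80,-6.68,-0.05,-2,0,70,-6.68,-0.05,-2.7,0,70,-6.68,-0.05,-2.7,0,70]'

```text
time: 24.58
position: [439.5, 89.6, 104.6]
orientation: [[0.588, 0.809, -0.002], [0.809, -0.588, -0.0], [-0.001, -0.002, -1.0]]
force: [0.3, 0.5, -0.4]
width: 0.701
```

```bash
python3 - <<'E'
from h import *
snap('side','s9');crop('s9',300,190,420,290,6,'b15');snap('top','t9');crop('t9',150,160,280,260,6,'b16');crop('s9',200,200,300,290,7,'b17')
s=readout.sense();print(s['position'],s['force'],s['width'])
E
```

```text
[439.531406    89.63933562 106.0558887 ] [ 0.54019002 -0.48475031 -0.02015784] 0.7026580885844254
```

View pics/b15.png

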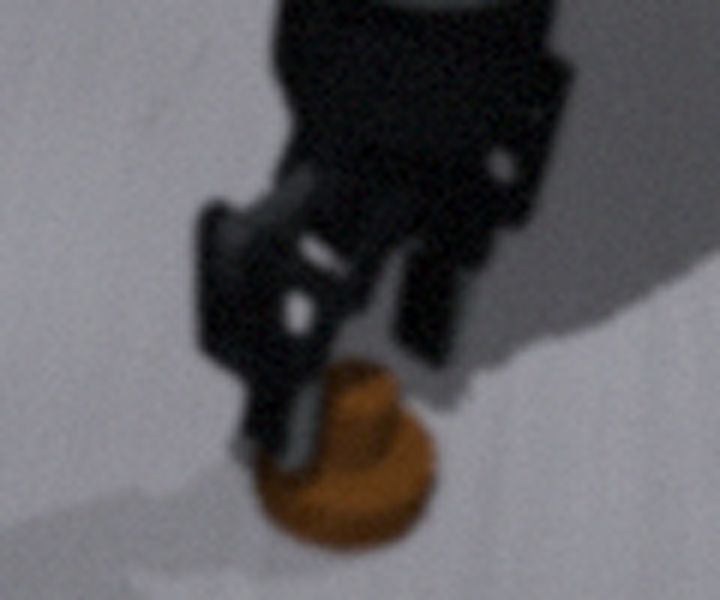

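View pics/b16.png

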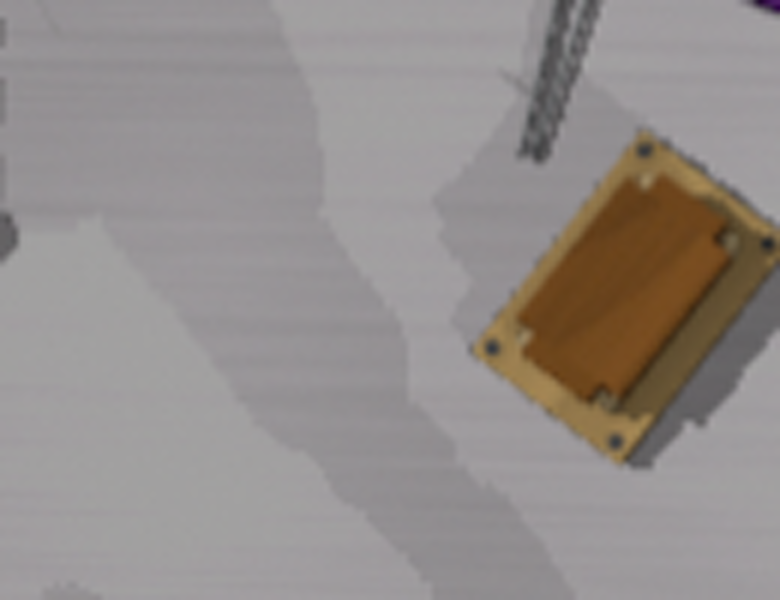

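View pics/b17.png

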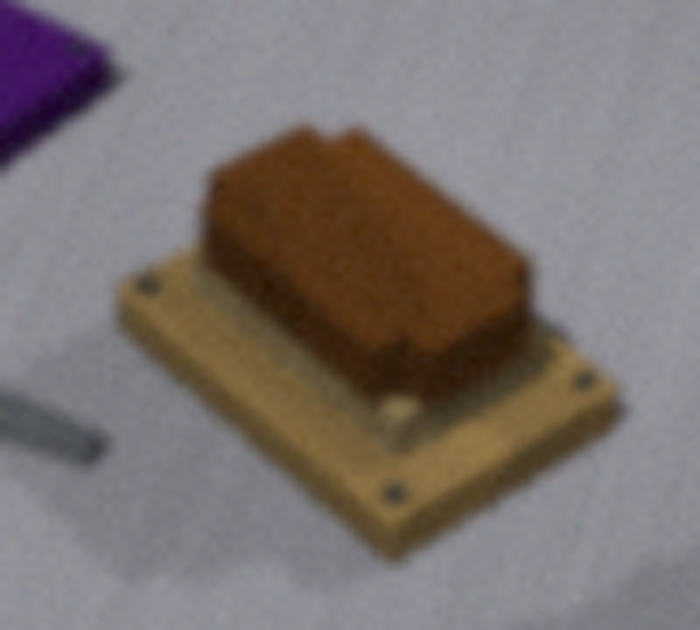

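The caul is square, with the plaque corners showing equally in all four notches. The jaws straddle the knob, so I'll grip it.

Request:
servo_tool --moves '[0,0,-0.15,0,70,0,0,-0.28,0,60,0,0,-0.28,0,45,0,0,-0.28,0,35,0,0,-0.28,0,0,0,0,-0.28,0,0,0,0,-0.28,0,0,0,0,-0.28,0,0]'

```text
time: 25.68
position: [438.6, 89.7, 97.9]
orientation: [[0.588, 0.809, 0.001], [0.809, -0.588, 0.0], [0.0, 0.0, -1.0]]
force: [0.3, -0.9, 5.3]
width: 0.284
```

Request:
servo_tool --moves '[0,0,0.2,0,0,0,0,0.8,0,0,0.1,0,1.7,0,0,0.4,-0.5,2.5,0,0,0.8,-1.5,2.5,0,0,1,-2.7,2.5,0,0,1,-4,2.5,0,0,1,-5.3,2.5,0,0,1,-6.6,2.5,0,0,1,-7.9,2.5,0,0,0.9,-9.2,2.5,0,0,0.7,-10.5,2.5,0,0,0.4,-11.7,2.5,0,0,0.2,-12.6,2.4,0,0,0.17,-12.97,2,0,0,0.17,-12.97,1.6,0,0,0.17,-12.97,1.4,0,0,0.17,-12.97,1.4,0,0]'

```text
time: 27.92
position: [443.9, -298.5, 138.9]
orientation: [[0.587, 0.81, -0.001], [0.81, -0.587, 0.001], [0.0, -0.001, -1.0]]
force: [1.0, -0.5, -0.1]
width: 0.28
```

```bash
python3 - <<'E'
from h import *
snap('side','s10');crop('s10',310,90,430,190,6,'b18')
s=readout.sense();print(s['position'],s['force'],s['width'])
E
```

```text
[ 443.94397113 -298.72217003  139.34912414] [-0.197208    0.33006825 -0.22846815] 0.2792496338291423
```

View pics/b18.png

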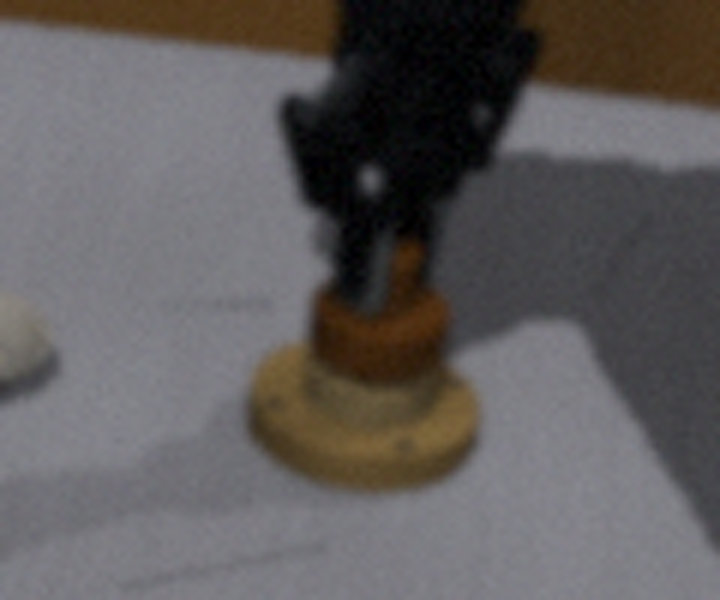

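The block is level above the roundel, with a small gap.

Request:
servo_tool --moves '[0,0,-0.1,0,0,0,0,-0.17,0,0,0,0,-0.22,0,0,0,0,-0.24,0,0,0,0,-0.24,0,0]'

```text
time: 28.6
position: [443.7, -299.5, 132.3]
orientation: [[0.588, 0.809, 0.0], [0.809, -0.588, 0.0], [0.0, 0.0, -1.0]]
force: [0.1, -1.2, -0.8]
width: 0.281
```

Request:
servo_tool --moves '[0,0,-0.02,0,0,0,0,-0.03,0,0,0,0,-0.03,0,0]'

```text
time: 28.98
position: [443.7, -299.5, 132.0]
orientation: [[0.588, 0.809, 0.0], [0.809, -0.588, -0.0], [0.0, 0.001, -1.0]]
force: [-2.0, 1.1, 6.4]
width: 0.28
```

Request:
servo_tool --moves '[0,0,0.01,0,0,0,0,0.01,0,40,0,0,0.01,0,55,0,0,0.01,0,70,0,0,0.01,0,80,0,0,0.01,0,80,0,0,0.6,0,80,0,0,1.5,0,80,0,0,2.2,0,100,0,2,2.2,0,100,0,4,2.2,0,100,0,6,2.2,0,100,0,8,2.2,0,100,0,10,2.2,0,100,0,10,2.2,0,100]'

```text
time: 30.85
position: [443.2, 3.9, 197.6]
orientation: [[0.583, 0.812, -0.0], [0.812, -0.583, 0.0], [0.0, -0.0, -1.0]]
force: [1.1, 0.3, 0.3]
width: 1.002
```

```bash
python3 - <<'E'
from h import *
snap('side','s11');crop('s11',310,90,430,190,6,'b19');snap('top','t11');crop('t11',370,255,440,325,8,'b20')
s=readout.sense();print(s['position'],s['force'],s['width'])
E
```

```text
[443.80646969   0.90831312 197.52773762] [-0.79722051 -1.09307334 -0.45361845] 1.0011068387006279
```

View pics/b19.png

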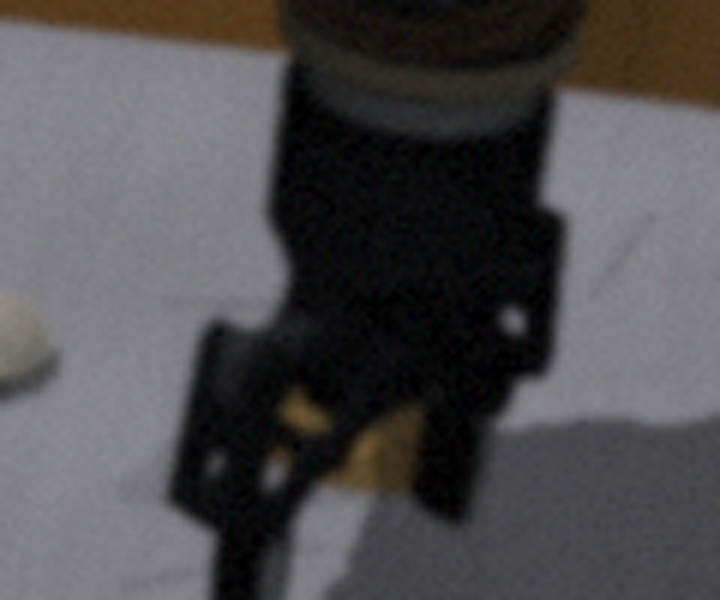

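View pics/b20.png

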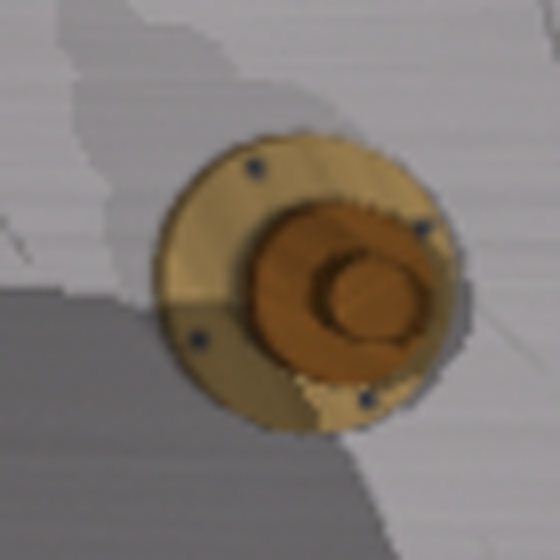

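```bash
python3 - <<'E'
from h import *
np.set_printoptions(precision=2,suppress=True)
c=load('t11')
P=lambda l,z: np.array([atz(c,370+(x+.5)/8-.5,255+(y+.5)/8-.5,z) for x,y in l])
print(P([(375,298)],80),P([(347,292)],54))
crop('s11',310,320,380,380,9,'b21')
c=load('t9')
P=lambda l,z: np.array([atz(c,150+(x+.5)/6-.5,160+(y+.5)/6-.5,z) for x,y in l])
print(P([(655,177),(733,213),(520,322),(605,393),(640,178),(528,318),(730,252),(615,395)],54)[[0,1,2,3]].mean(0))
E
```

```text
[[ 443.8  -300.17   80.  ]] [[ 443.89 -299.76   54.  ]]
[642.03  89.41  54.  ]
```

View pics/b21.png

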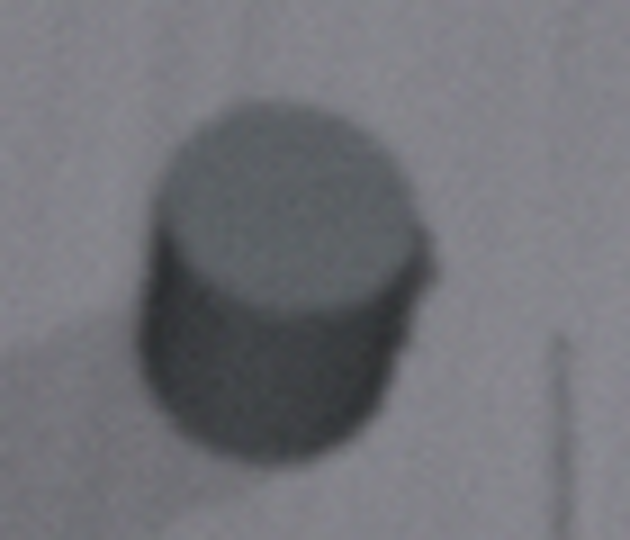

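```bash
python3 - <<'E'
from h import *
np.set_printoptions(precision=2,suppress=True)
c=load('t9')
print([atz(c,150+(x+.5)/6-.5,160+(y+.5)/6-.5,54) for x,y in [(624.75,283.75),(627.75,287)]])
c=load('s11'); print(atz(c,341.6,342.6,45))
E
```

```text
[array([638.77,  90.77,  54.  ]), array([637.47,  89.5 ,  54.  ])]
[444.65 293.3   45.  ]
```

Request:
servo_tool --moves '[0,1.5,0,0,100,0,3,0,0,100,0,4.8,0,0,100,0,6.6,0,0,100,0.02,8.4,0,0,100,0.02,9.73,0,0,100,0.02,9.73,0,0,100,0.02,9.73,0,0,100,0.02,9.73,-1,0,100,0.02,9.73,-2,0,100,0.02,9.73,-3,0,100,0.02,9.73,-3.78,0,100,0.02,9.73,-3.78,0,100]'

```text
time: 32.58
position: [444.4, 290.7, 83.0]
orientation: [[0.589, 0.808, -0.003], [0.808, -0.589, -0.001], [-0.003, -0.001, -1.0]]
force: [-0.5, -0.5, 0.1]
width: 0.997
```

```bash
python3 - <<'E'
from h import *
snap('side','s12');crop('s12',290,270,420,380,6,'b22');crop('s12',310,90,430,190,5,'b23')
s=readout.sense();print(s['position'],s['force'],s['width'])
E
```

```text
[444.72175677 291.13770552  84.01078292] [0.37455782 0.18584153 0.37259547] 0.9959592734180948
```

View pics/b22.png

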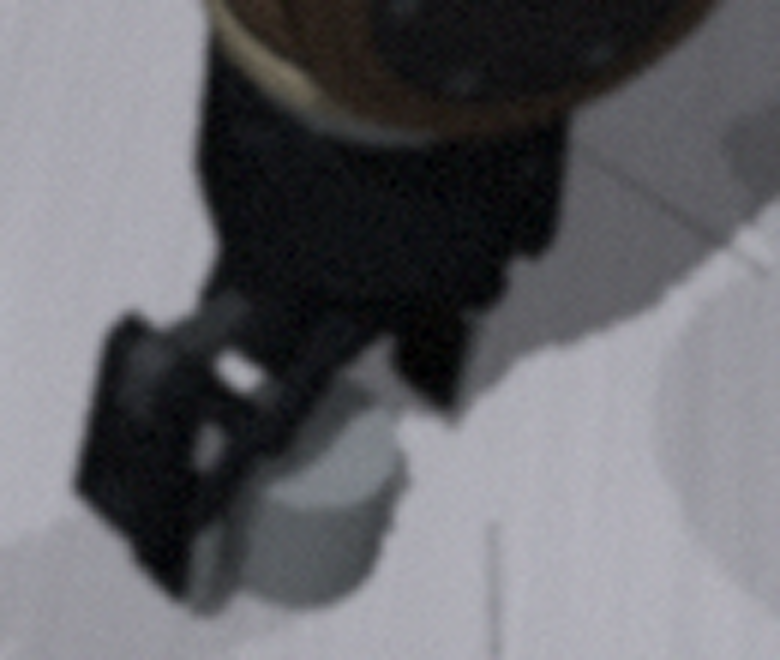

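View pics/b23.png

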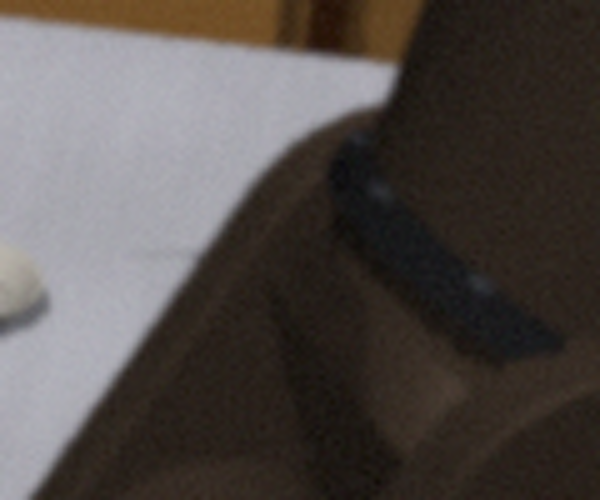

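The weight stands between the jaws at (310,530) in the crop. I'll close on it.

Request:
servo_tool --moves '[0,0,0,0,85,0,0,0,0,70,0,0,0,0,58,0,0,0,0,0,0,0,0,0,0,0,0,0,0,0,0,0,0,0,0,0,0,0,0,0,0,0,0.2,0,0,0,0,0.8,0,0,0,0,1,0,0,0,0,1,0,0]'

```text
time: 34.12
position: [444.3, 292.5, 114.1]
orientation: [[0.588, 0.809, 0.0], [0.809, -0.588, 0.0], [0.0, 0.0, -1.0]]
force: [0.3, 1.0, -5.9]
width: 0.498
```

```bash
python3 - <<'E'
from h import *
snap('side','s13');crop('s13',290,250,420,360,6,'b24')
s=readout.sense();print(s['position'],s['force'],s['width'])
E
```

```text
[444.17918389 292.41358298 113.8184773 ] [-0.45540065  0.90911928 -5.17105511] 0.49911237907452705
```

View pics/b24.png

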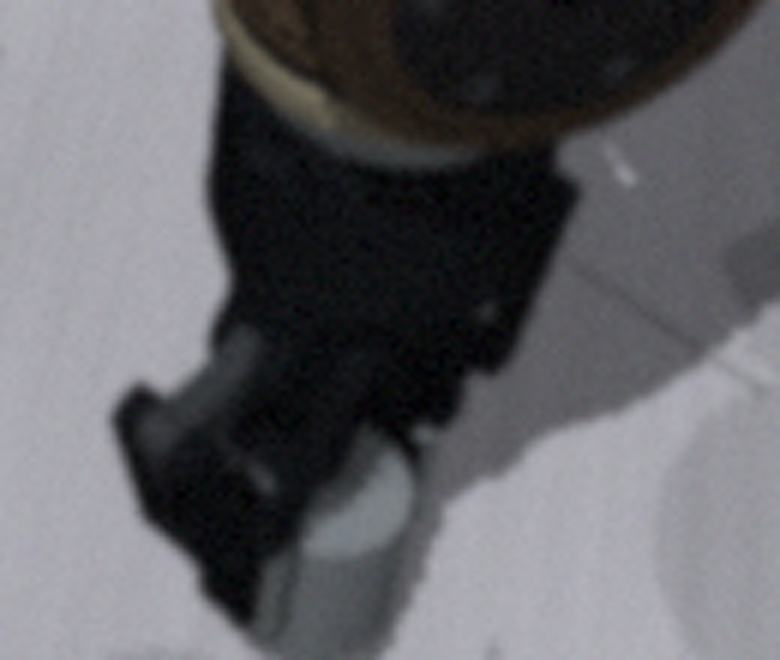

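Request:
servo_tool --moves '[0,0,0.7,0,0,0,0,1.5,0,0,0.4,-0.4,2,0,0,1.1,-1.1,2,0,0,1.9,-2,2,0,0,2.8,-2.9,2,0,0,3.7,-3.8,2,0,0,4.6,-4.7,2,0,0,5.4,-5.6,2,0,0,6.1,-6.3,2,0,0,6.48,-6.72,2,0,0,6.48,-6.72,1.6,0,0,6.48,-6.72,1.2,0,0,6.48,-6.72,1.07,0,0,6.48,-6.72,1.07,0,0]'

```text
time: 36.05
position: [638.3, 91.4, 145.7]
orientation: [[0.587, 0.81, -0.001], [0.81, -0.587, 0.0], [-0.0, -0.001, -1.0]]
force: [0.1, 0.4, -5.6]
width: 0.499
```

```bash
python3 - <<'E'
from h import *
snap('side','s14');crop('s14',190,170,320,290,5,'b25')
s=readout.sense();print(s['position'],s['force'],s['width'])
E
```

```text
[638.55753498  91.32694487 146.12192078] [-0.0676467  -0.03656187 -5.41370318] 0.49641651820821614
```

View pics/b25.png

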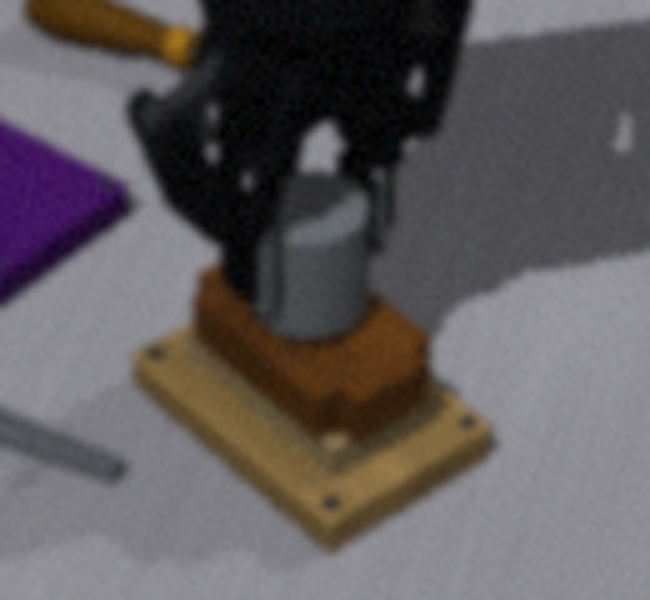

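The weight is held upright over the middle of the caul, and cmd z is 146.1. I'll lower to 138.9 and then feel for contact.

Request:
servo_tool --moves '[0,0,-0.1,0,0,0,0,-0.17,0,0,0,0,-0.22,0,0,0,0,-0.24,0,0,0,0,-0.24,0,0]'

```text
time: 36.72
position: [638.7, 90.8, 139.0]
orientation: [[0.588, 0.809, 0.0], [0.809, -0.588, 0.0], [0.0, 0.0, -1.0]]
force: [0.5, 0.3, -5.0]
width: 0.497
```

Request:
servo_tool --moves '[0,0,-0.02,0,0,0,0,-0.03,0,0,0,0,-0.03,0,0]'

```text
time: 37.1
position: [638.7, 90.8, 138.8]
orientation: [[0.588, 0.809, 0.001], [0.809, -0.588, 0.0], [0.0, 0.0, -1.0]]
force: [-3.9, -0.5, 4.8]
width: 0.5
```

Contact: the force went from −5 to +5 N. I'll release and rise clear.

Request:
servo_tool --moves '[0,0,0.01,0,0,0,0,0.01,0,58,0,0,0.01,0,68,0,0,0.01,0,80,0,0,0.01,0,100,0,0,0.01,0,100,0,0,0.6,0,100,0,0,1.5,0,100,0,0,2.5,0,100,0,0,3,0,100,-1,2,3,0,100,-2,4,3,0,100,-3,5.5,3,0,100,-3,7,3,0,100,-3,7,3,0,100,-3,7,3,0,100]'

```text
time: 39.1
position: [548.6, 300.5, 228.0]
orientation: [[0.587, 0.809, -0.0], [0.809, -0.587, -0.0], [-0.0, -0.0, -1.0]]
force: [0.6, -0.7, -0.1]
width: 0.999
```

```bash
python3 - <<'E'
from h import *
snap('side','s15');crop('s15',190,90,430,290,3.3,'b26');snap('top','t15');crop('t15',200,120,440,320,3.2,'b27')
s=readout.sense();print(s['time'],s['position'],s['force'],s['width'])
E
```

```text
39.2 [548.93733454 299.76836319 228.01617195] [0.38286834 0.18008616 0.07428832] 1.0004953662131182
```

View pics/b26.png

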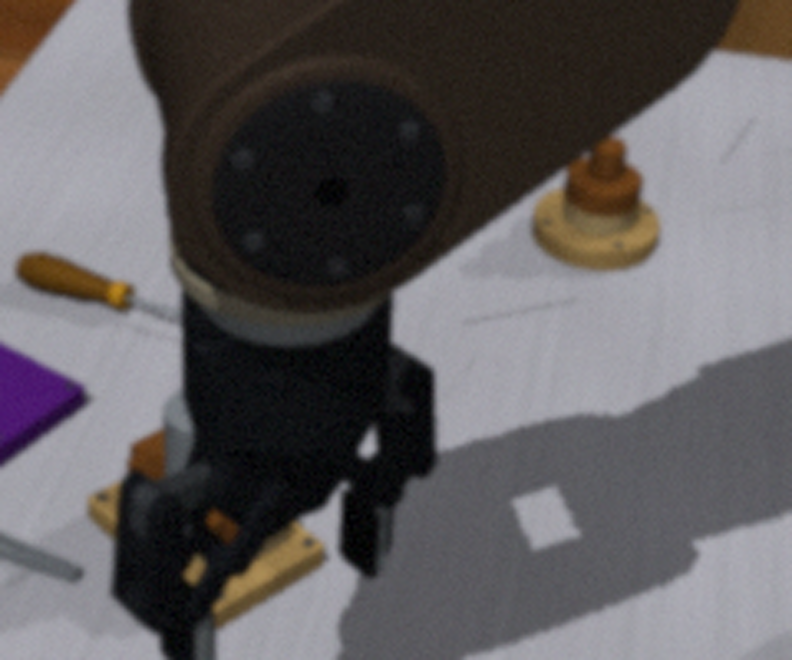

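View pics/b27.png

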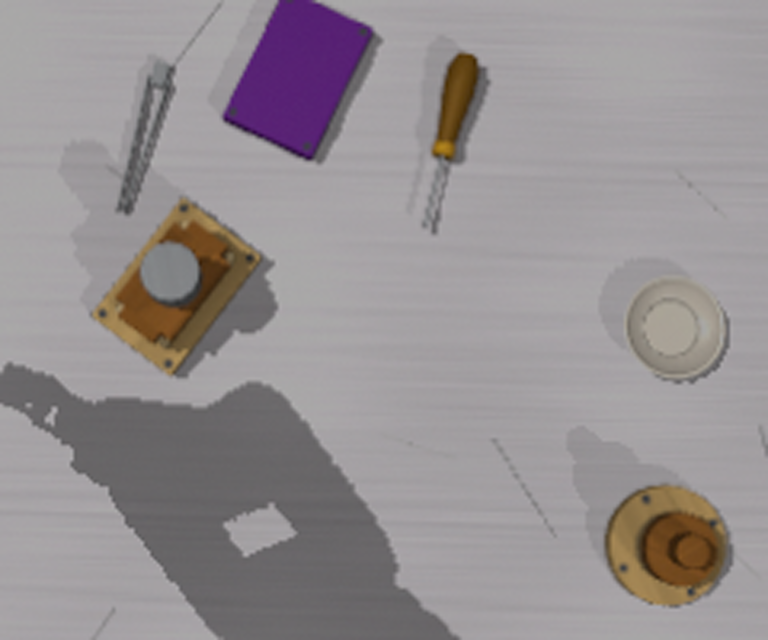

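Both stacks stand, and the dish, awl and tweezers are where they were. I'll do one numeric check on the weight (crop 170,272), then hand in.

```bash
python3 - <<'E'
from h import *
c=load('t15'); print(atz(c,200+170.5/3.2-.5,120+272.5/3.2-.5,99))
print(order.job_done())
E
```

```text
[637.93641671  89.55126571  99.        ]
the job is handed in; nothing more can be done
None
```

I built both stacks in the required order, with each piece lowered to light contact before release, and handed the job in at about 39 s on the robot's clock. `order.job_done()` gives no verdict, so the checks below are all from the pictures.

| Piece | Off the centre of what lies beneath | Angle |
|---|---|---|
| Plaque on oblong board | about 0.6 mm | about 0.5° off square |
| Roundel on round board | about 1.1 mm | – |
| Caul on plaque | under 1 mm by one reading, about 2 mm by a rougher one | looks square, plaque corners show equally in all four notches |
| Knobbed block on roundel | about 1 mm | – |
| Weight on caul | about 1.5 mm | – |

- **Readings that disagreed:** one quick reading of the caul came out about 3.5 mm off. I had picked its corners badly, and re-reading them gave the figures in the table. All of these are well inside the 12 mm limit.
- **TCP lag:** the measured tool position trailed the commanded one by about 1.7 mm over the caul. I corrected it before gripping.
- **Bystanders:** by eye, the dish, awl and tweezers had not moved in the last top picture. I did not measure them.
- **At hand-in:** the gripper was open and clear of everything.
- **Not checked:** the arm hid the oblong stack from the side camera, so that stack's final look was from above only.

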